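# Push the sample rack home in the analyser's loading corner and start it

### The arm

A 6-joint arm with a two-finger parallel gripper is mounted at the origin on the work surface. World frame = base frame: x ahead of the robot, y to its left, z up, the work surface at z = 0. Lengths are in mm, angles in rad, forces in N, time in s.
With the tool pointing down it reaches from about 350 to 975 mm from the base axis. Payload 7.1 kg.
Tool frame: the origin (TCP) lies between the finger pads; the fingertips stand 19 mm ahead of it and the grasp point (between the pads) is the TCP (ctrl.tcp_to_tips is the distance from the TCP to the fingertips, in mm); z points along the fingers, y is the line along which they close (so a half turn about z gives the same grasp; the last joint's range is limited). The gripper opens to 88 mm and grips with 3 to 60 N. Pads are 20 mm wide; open, the fingers measure 115 mm over their backs; the gripper's body (75 mm by 178 mm) begins 61 mm behind the grasp point.
Start: joints at [1.265, 0.423, 1.63, -0, 1.089, -0.019], TCP at [176.771, 599.464, 241.675] pointing down, gripper open.
Joint ranges: [-3, 3], [-0.9, 2.11], [0.09, 2.58], [-1.31, 4.45], [0.11, 2.69], [-2.54, 2.54]. Speed limits (rad/s): [2.39, 2.39, 3.01, 3.14, 3.14, 3.14].

### API

Orientations are given as a rotation vector (axis times angle).
In Python, from workcell import status, optics, ctrl gives the robot as it stands. The module is installed in compiled form; this text tells all that it offers.
- The arm moves only by the shell command python3 -m inch 'ROWS'. ROWS is JSON, a list that holds one entry, the list of rows, each a list of 7 numbers: the shift along the tool's x, y, z in mm, then the turn, a rotation vector about the tool's x, y, z in rad, then the opening in per cent of the stroke, from 0 (shut) to 100 (fully open). A call has 1 to 20 rows; each row is the pose to reach, as a shift and turn from the pose commanded when the call began, along the tool's axes at that moment; what a row does not reach only later rows make up. A row lasts 1/10 s, in which the tool goes at most 50 mm and 8.59 degrees, less where a joint would pass 70% of its speed; a pose out of reach is approached as far as the arm can. A call with a gripper value outside its range is refused whole. The fingers move at their own pace and stop on an object; the grip force is fixed at half the most. Time passes only in rows, so rows that repeat a pose let the fingers close. It gives the time, the measured TCP pose, the force, the opening and the grip force at its end, in the units of the state.
- status.get_obs(): the state, without advancing time (a new reading comes with each control period).
- optics.get_image(name): name is "side" or "top"; returns a dict with "frame" (480x640x3 uint8, red, green, blue), "fx", "fy", "cx", "cy" (pixels), "rvec" (rotation vector, rad) and "tvec" (3), from world to camera coordinates, as OpenCV has them. Camera axes: x right, y down, z forward; pixel columns grow to the right and rows downward; lengths in mm; the calibration is good to about 2 mm. A picture is of the moment at which its call begins. There is no depth.
- ctrl.close_job(): hands the job in; it is judged then, once.
The state is a dict: "t": time; "qpos": joint angles; "qvel": joint speeds; "joint_torque": joint torques, N m; "ee_pos": TCP position; "orientation": TCP orientation; "ft_force": force on the tool from outside, world axes, zero at the start; "moment": the same for the moment, N m; "width": finger opening in mm; "grasp_force": force on a finger pad.
Only numpy, scipy, OpenCV 4.12 (cv2) and the standard library are available. Lean on these libraries where they do the work, as an engineer would, in place of code of your own. Each camera call takes 0.05 s, during which the arm holds its last target. There are 200 camera calls.

### The job

Push the black sample rack (purple-capped tubes) along the bench, without lifting or tipping it, into the blue-outlined loading corner of the white analyser, until its long side is flat against the analyser's front and its short end is against the control pod. Then press the green start button on the pod all the way down and let it go. Leave everything else on the bench where it is.

Things in the scene. Friction and masses are not known exactly. Their poses are not given: they have to be found in the camera images.
- rack: The black sample rack, loose: a solid block 50 mm (its x) by 110 mm (its y), 42 mm tall, 0.2 to 0.4 kg, with five purple-capped tubes fixed in it that reach to 72 mm above the bench. Origin: centre of its underside; z up. Either long side may be the one that goes against the analyser.
- dock_corner (a point): Loading corner at bench level, on the fixed white analyser: x points into the analyser, y into the control pod, z up. Upright analyser front: plane x = 0, y -220 to +70 mm, 50 mm high (200 mm high past x = 85 mm). Upright pod side: plane y = 0, x -130 to 0 mm, 45 mm high. Free bench: x < 0, y < 0, no step.
- home (a point): Centre of the blue-outlined place, on the bench, at x = -25, y = -55 mm in the loading corner's frame and with its axes: where the rack's origin lies when the rack is home, touching both stops; the rack's y axis is then parallel to this y axis, either way round.
- start_top (a point): Centre of the top face of the round green start button, 28 mm across, on top of the pod (a white block 130 mm in the corner's x, 75 mm in its y); pressed straight down.
- start (a joint): Travel of the start button: 0 m up, 0.006 m fully down. A spring returns it; fully down takes about 5 N.
- white_rack: bystander: loose white tube rack with orange-capped tubes, 55 x 130 mm, 70 mm tall; origin centre of underside
- specimen_jar: bystander: jar with green lid, 60 mm across, 75 mm tall; origin centre of underside
- blue_bowl: bystander: open blue bowl, 120 mm across, 45 mm tall; origin centre of underside
- reagent: bystander: amber bottle, 60 mm across, 130 mm tall; origin centre of underside
- label_roll: bystander: roll of paper labels lying flat, 64 mm across, 25 mm tall; origin centre of underside
- tip_box: bystander: blue box with white lid, 85 x 120 mm, 60 mm tall; origin centre of underside
- marker: bystander: white and red marker pen lying flat, about 145 x 15 mm, 15 mm tall; origin on its underside, its x axis along it
Not all that is in view belongs to the job. What is shaped like the rack but pink is not meant.

How it is judged:
By the outcome, as a careful person would: the job done as asked, in the order asked, and still so for the second after the job is handed in, with the robot touching nothing.
It also fails if it takes over 72 s, if anything falls off the work surface, if the arm or the gripper's body presses on something with over 40 N, if the wrist force passes 120 N, or if a joint passes its speed limit or range.

## Working session

There is one attempt and no reset: what is moved stays moved. The work goes in short steps, Python scripts to look and compute and a shell command to move; the robot and the scene stay as the last step left them, time stands still between calls to the robot, and variables do not carry over. Pictures are saved under pics/ and viewed, at most 10 in all, crops included, and the job is handed in when it is done.

```bash
mkdir -p pics; cat > h.py <<'E'
import numpy as np, cv2
from workcell import status, optics, ctrl
def snap(n,f):
    im=optics.get_image(n); cv2.imwrite('pics/'+f+'.png',im['frame'][:,:,::-1]); np.save('pics/'+f+'.npy',im,allow_pickle=True); return im
def load(f): return np.load('pics/'+f+'.npy',allow_pickle=True).item()
def ray(im,uv,z):
    R=cv2.Rodrigues(np.array(im['rvec'],float))[0]; t=np.array(im['tvec'],float)
    uv=np.atleast_2d(uv).astype(float)
    d=np.c_[(uv[:,0]-im['cx'])/im['fx'],(uv[:,1]-im['cy'])/im['fy'],np.ones(len(uv))]@R
    c=-R.T@t
    return c+d*((z-c[2])/d[:,2])[:,None]
def proj(im,P):
    K=np.array([[im['fx'],0,im['cx']],[0,im['fy'],im['cy']],[0,0,1.]])
    return cv2.projectPoints(np.atleast_2d(P).astype(float),np.array(im['rvec'],float),np.array(im['tvec'],float),K,None)[0][:,0]
E
python3 - <<'E'
from h import *
for n in('top','side'):
    im=snap(n,n+'0'); R=cv2.Rodrigues(np.array(im['rvec'],float))[0]; print(n,im['fx'],-R.T@np.array(im['tvec']))
o=status.get_obs(); print(o)
E
```

```text
top 465.78002943057834 [ 452.60144538   95.79224797 1069.99813152]
side 581.7549903796421 [  64.74469791 -595.14448963 1052.5276459 ]
{'t': 0.1, 'qpos': array([ 1.26498721e+00,  4.23792618e-01,  1.63059921e+00, -1.50774971e-05,
        1.08856845e+00, -1.89970761e-02]), 'qvel': array([ 2.92137245e-03, -2.05273877e-03, -3.62637204e-03, -7.41244021e-05,
        3.75147607e-03, -6.76604867e-04]), 'joint_torque': array([ 3.95701682e-04, -5.45614851e+01, -2.74325269e+01,  6.45617838e-02,
        1.88112224e-02, -1.15993495e-05]), 'ee_pos': array([176.64731394, 599.0325436 , 240.96743786]), 'orientation': array([-4.48939993e-01, -3.10913914e+00,  2.12323928e-03]), 'ft_force': array([-0.27598739, -0.07837339,  0.73202935]), 'moment': array([-0.01206134, -0.00385385, -0.04921716]), 'grasp_force': 0.0, 'width': 87.45396473201191}
```

View pics/top0.png

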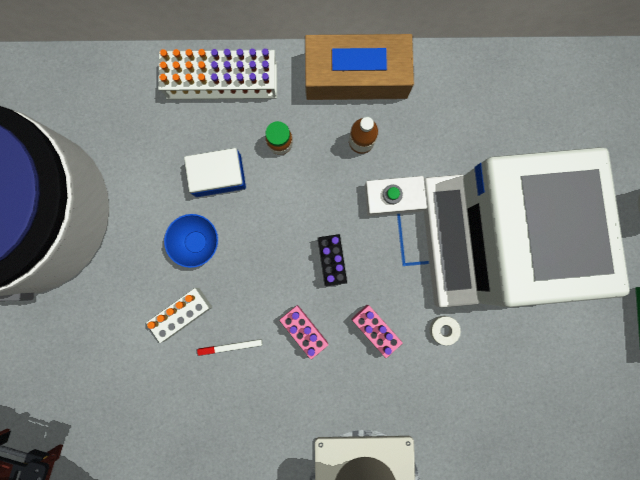

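View pics/side0.png

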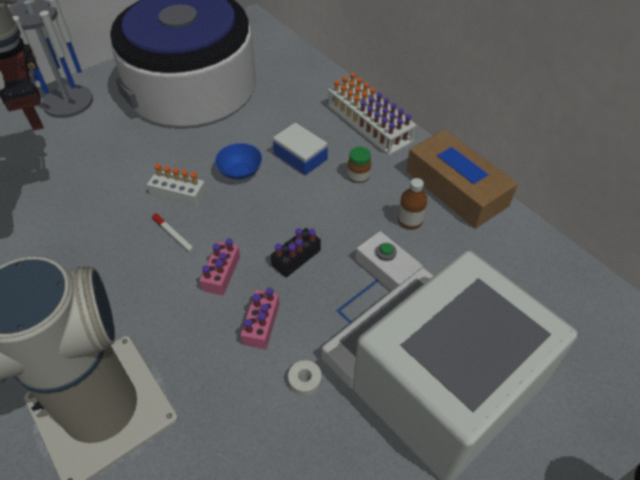

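Both views show the black rack near top (332,260), the loading corner at about (428,212), the pod at (397,196), and pink decoys at (303,332) and (377,331). I'll enlarge the region around the rack and corner.

```bash
python3 - <<'E'
from h import *
a=load('top0')['frame'][:,:,::-1][170:320,300:500]
cv2.imwrite('pics/c1.png',cv2.resize(a,(800,600),interpolation=cv2.INTER_CUBIC))
E
```

```text
(no output)
```

View pics/c1.png

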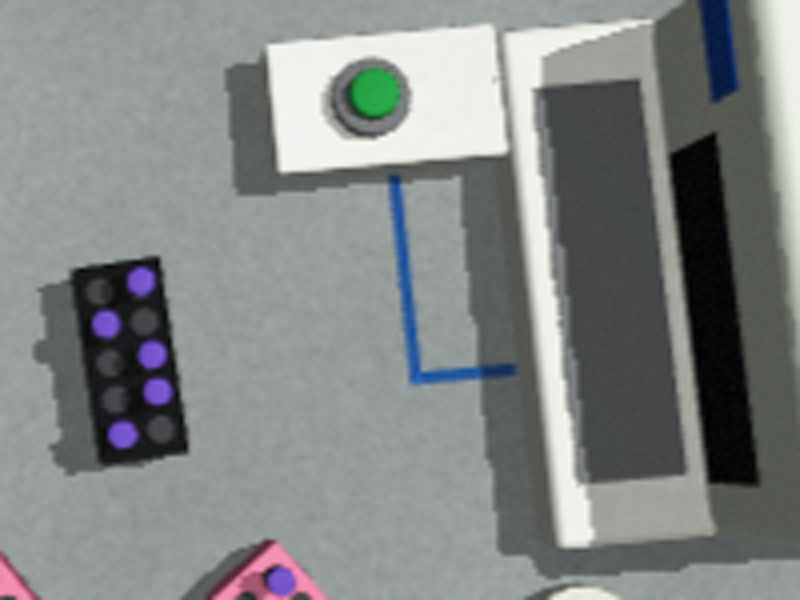

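```bash
python3 - <<'E'
from h import *
np.set_printoptions(precision=1,suppress=True)
im=load('top0'); s=load('side0')
f=lambda p,z: ray(im,np.array(p)/4.+[300,170]-0.375,z)
r=f([(72,270),(160,258),(188,452),(102,467)],42); print('rack',r[:,:2].ravel(),r.mean(0),[np.linalg.norm(r[i]-r[i-1]) for i in range(4)])
a=f([(503,35),(562,548)],50); p=f([(280,173),(507,153),(267,45),(495,25)],45); o=f([(396,177),(413,383),(515,370)],0)
print('an',a[:,:2].ravel(),np.linalg.norm(a[1]-a[0])); print('pod',p[:,:2].ravel(),np.linalg.norm(p[0]-p[1])); print('outl',o[:,:2].ravel())
ang=lambda a,b:np.degrees(np.arctan2(*(b-a)[1::-1]))
print('angles: an y',ang(a[1],a[0]),'pod x',ang(p[0],p[1]),'outl y',ang(o[1],o[0]),'rack y',ang(r[2],r[1]),ang(r[3],r[0]))
# button: minimise two-ray mismatch
for z in range(45,75,4):
    b=f([(376,92)],z); print('btn',z,b,proj(s,b))
# side colour blob
g=s['frame'].astype(int); m=(g[...,1]>g[...,0]+40)&(g[...,1]>g[...,2]+40)
n,l,st,c=cv2.connectedComponentsWithStats(m.astype(np.uint8)); print([ (st[i,4],c[i]) for i in range(1,n) if st[i,4]>15])
E
```

```text
rack [549.   96.6 555.1  47.7 447.8  34.1 440.2  81.5] [498.  65.  42.] [np.float64(109.83244655919512), np.float64(49.26113175337585), np.float64(108.13865348426343), np.float64(47.95746858322678)]
an [ 676.7 -145.1  393.3 -167.6] 284.29330542508796
pod [ 601.4  -19.6  611.1 -146.3  673.7  -14.   683.6 -142. ] 126.99719722176698
outl [ 604.8  -91.9  485.4  -98.3  492.1 -157.2]
angles: an y 4.532633089504846 pod x -85.63291954258484 outl y 3.046578910685833 rack y 7.215932411185042 7.9092990498235345
btn 45 [[646.4 -74.3  45. ]] [[388.1 252.6]]
btn 49 [[645.6 -73.6  49. ]] [[387.8 251.4]]
btn 53 [[644.8 -72.9  53. ]] [[387.5 250.3]]
btn 57 [[644.1 -72.3  57. ]] [[387.2 249.1]]
btn 61 [[643.3 -71.6  61. ]] [[386.9 248. ]]
btn 65 [[642.6 -70.9  65. ]] [[386.6 246.8]]
btn 69 [[641.8 -70.3  69. ]] [[386.3 245.6]]
btn 73 [[641.1 -69.6  73. ]] [[386.  244.4]]
[(np.int32(209), array([359.8, 154. ])), (np.int32(69), array([386.6, 248. ]))]
```

```bash
cat >> h.py <<'E'
from scipy.spatial.transform import Rotation as Ro
C=np.array([611.4,-150.2]); YAW=np.radians(4.4)
ex=np.array([np.sin(YAW),-np.cos(YAW)]); ey=np.array([np.cos(YAW),np.sin(YAW)])
def c2w(x,y): return C+x*ex+y*ey
def w2c(p): d=np.array(p)[:2]-C; return np.array([d@ex,d@ey])
def plan(xy,tipz,yaw=None):
    o=status.get_obs(); R=Ro.from_rotvec(o['orientation']); 
    d=np.array([*xy,tipz+19])-o['ee_pos']
    rv=0
    if yaw is not None:
        T=Ro.from_matrix(np.array([[-np.sin(-yaw)*0-0,0,0]]*3)+np.c_[[-np.sin(yaw)*-1*-1*-1*0+np.sin(yaw),-np.cos(yaw),0],[np.cos(yaw),np.sin(yaw),0],[0,0,-1]]) if 0 else Ro.from_matrix(np.c_[np.cross([np.cos(yaw),np.sin(yaw),0],[0,0,-1]),[np.cos(yaw),np.sin(yaw),0],[0,0,-1]])
        rv=(R.inv()*T).as_rotvec()
    print('shift',R.inv().apply(d).round(1),'turn',np.round(rv,3),'corner tcp',w2c(o['ee_pos']).round(1),'z',o['ee_pos'][2].round(1),'F',np.round(o['ft_force'],1),'t',o['t'])
E
sed -i 's/T=Ro.from_matrix(np.array.*if 0 else /T=/' h.py
python3 - <<'E'
from h import *
np.set_printoptions(precision=1,suppress=True)
print('rack in corner',w2c([498,65]),'btn',w2c([643.3,-71.6]))
plan([494,122],130,YAW)
E
```

```text
rack in corner [-223.3  -96.6] btn [-75.9  37.8]
shift [-439.3 -367.6   92.5] turn [-0.   0.   1.2] corner tcp [-780.4 -376. ] z 241.0 F [-0.3 -0.1  0.7] t 0.1
```

```bash
R='' ; python3 -m inch '[[[-440,-368,90,0,0,1.2,50],[-440,-368,90,0,0,1.2,50],[-440,-368,90,0,0,1.2,50],[-440,-368,90,0,0,1.2,50],[-440,-368,90,0,0,1.2,50],[-440,-368,90,0,0,1.2,50],[-440,-368,90,0,0,1.2,50],[-440,-368,90,0,0,1.2,50],[-440,-368,90,0,0,1.2,50],[-440,-368,90,0,0,1.2,50],[-440,-368,90,0,0,1.2,50],[-440,-368,90,0,0,1.2,50],[-440,-368,90,0,0,1.2,50],[-440,-368,90,0,0,1.2,50],[-440,-368,90,0,0,1.2,50],[-440,-368,90,0,0,1.2,50]]]'
python3 - <<'E'
from h import *
plan([494,122],8,YAW); print(status.get_obs()['width'])
E
```

```text
t: 1.7
ee_pos: [494.0, 123.1, 151.8]
orientation: [-2.124, -2.315, 0.0]
ft_force: [-0.4, -0.0, 0.1]
width: 44.1
grasp_force: 0.0
shift [-1.100e+00 -1.000e-01  1.248e+02] turn [-0.    -0.     0.009] corner tcp [-281.5  -96. ] z 151.8 F [-0.4 -0.   0.1] t 1.7
44.09307975946928
```

```bash
python3 -m inch '[[[0,0,40,0,0,0.009,50],[0,0,80,0,0,0.009,50],[0,0,110,0,0,0.009,50],[0,0,124,0,0,0.009,50],[0,0,124,0,0,0.009,50],[0,0,124,0,0,0.009,50]]]'
python3 - <<'E'
from h import *
im=snap('side','s1'); a=im['frame'][:,:,::-1][140:380,160:480]
cv2.imwrite('pics/c2.png',cv2.resize(a,(800,600),interpolation=cv2.INTER_CUBIC)); plan(c2w(-150,-97),8)
E
```

```text
t: 2.3
ee_pos: [495.1, 122.6, 28.4]
orientation: [2.135, 2.304, 0.001]
ft_force: [-0.2, -0.8, 0.3]
width: 43.9
grasp_force: 0.0
shift [-130.9   -2.3    1.9] turn 0 corner tcp [-280.8  -94.6] z 28.9 F [ 0.3 -0.9 -0. ] t 2.35
```

View pics/c2.png

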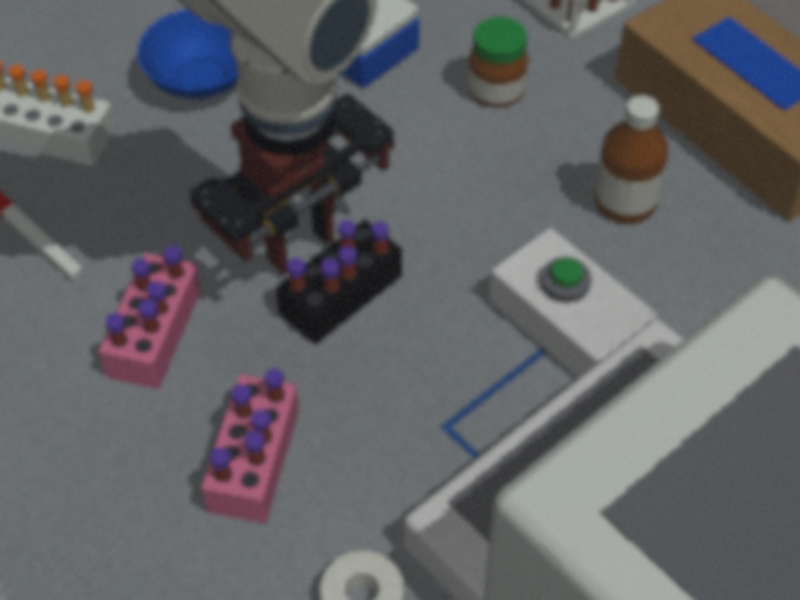

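The fingers stand behind the rack's long side with the body clear of it. I'll push it toward the analyser front.

```bash
python3 -m inch '[[[-10,0,1,0,0,0,50],[-16,0,1,0,0,0,50],[-20,0,1,0,0,0,50],[-24,0,1,0,0,0,50],[-28,0,1,0,0,0,50],[-33,0,1,0,0,0,50],[-40,0,1,0,0,0,50],[-48,0,1,0,0,0,50],[-57,0,1,0,0,0,50],[-66,0,1,0,0,0,50],[-75,0,1,0,0,0,50],[-84,0,1,0,0,0,50],[-93,0,1,0,0,0,50],[-102,0,1,0,0,0,50],[-111,0,1,0,0,0,50],[-120,0,1,0,0,0,50],[-128,0,1,0,0,0,50],[-135,0,1,0,0,0,50],[-140,0,1,0,0,0,50],[-143,0,1,0,0,0,50]]]'
python3 -m inch '[[[-4,0,0,0,0,0,50],[-10,0,0,0,0,0,50],[-18,0,0,0,0,0,50],[-26,0,0,0,0,0,50],[-34,0,0,0,0,0,50],[-41,0,0,0,0,0,50],[-46,0,0,0,0,0,50],[-49,0,0,0,0,0,50],[-50,0,0,0,0,0,50]]]'
python3 - <<'E'
from h import *
im=snap('top','t1'); a=im['frame'][:,:,::-1][170:320,300:500]
cv2.imwrite('pics/c3.png',cv2.resize(a,(800,600),interpolation=cv2.INTER_CUBIC)); plan(c2w(-60,-97),8)
E
```

```text
t: 4.35
ee_pos: [505.4, -21.1, 26.6]
orientation: [-2.137, -2.303, 0.0]
ft_force: [0.4, 2.6, 0.5]
width: 44.0
grasp_force: 0.9
t: 5.25
ee_pos: [509.2, -70.8, 26.7]
orientation: [2.137, 2.303, 0.0]
ft_force: [0.3, 1.2, -0.5]
width: 43.8
grasp_force: 0.7
shift [-27.1  -1.1  -0.3] turn 0 corner tcp [-87.1 -95.8] z 26.7 F [-0.1 -0.3 -0.2] t 5.3
```

View pics/c3.png

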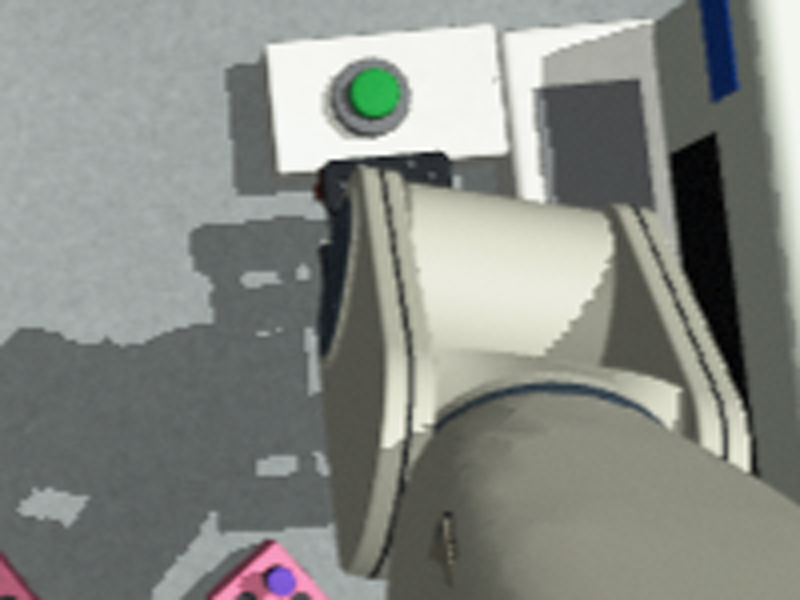

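The arm hides the rack in this view, though the pod and button at (372,95) can still be seen. I'll carry on by force.

```bash
python3 -m inch '[[[-4,0,0,0,0,0,50],[-9,0,0,0,0,0,50],[-14,0,0,0,0,0,50],[-18,0,0,0,0,0,50],[-21,0,0,0,0,0,50],[-22,0,0,0,0,0,50],[-22,0,0,0,0,0,50]]]'
python3 -m inch '[[[-1,0,0,0,0,0,50],[-2,0,0,0,0,0,50],[-2,0,0,0,0,0,50]]]'
python3 -m inch '[[[-1,0,0,0,0,0,50],[-2,0,0,0,0,0,50],[-2,0,0,0,0,0,50]]]'
```

```text
t: 6.0
ee_pos: [510.9, -92.7, 26.7]
orientation: [2.137, 2.303, 0.0]
ft_force: [-1.1, -0.4, 0.1]
width: 43.7
grasp_force: 0.0
t: 6.3
ee_pos: [511.0, -94.4, 26.7]
orientation: [2.136, 2.303, -0.0]
ft_force: [-0.1, 1.0, 0.4]
width: 44.0
grasp_force: 0.5
t: 6.6
ee_pos: [510.8, -94.7, 26.7]
orientation: [-2.135, -2.302, -0.001]
ft_force: [0.5, 14.0, 2.8]
width: 43.9
grasp_force: 7.1
```

Contact with the front: 14 N on both fingers. Next I'll back off, close the fingers and go round to the near short end.

```bash
python3 -m inch '[[[5,0,0,0,0,0,50],[20,0,0,0,0,0,50],[30,0,0,0,0,0,20],[30,-30,0,0,0,0,0],[30,-65,0,0,0,0,0],[30,-95,0,0,0,0,0],[30,-100,0,0,0,0,0],[10,-100,0,0,0,0,0],[-15,-100,0,0,0,0,0],[-33,-100,0,0,0,0,0],[-35,-100,0,0,0,0,0],[-35,-100,0,0,0,0,0]]]'
python3 - <<'E'
from h import *
plan(c2w(-27,-130),8,YAW)
im=snap('side','s2'); a=im['frame'][:,:,::-1][180:405,250:550]
cv2.imwrite('pics/c4.png',cv2.resize(a,(800,600),interpolation=cv2.INTER_CUBIC))
E
```

```text
t: 7.8
ee_pos: [414.7, -138.8, 26.7]
orientation: [2.137, 2.302, 0.001]
ft_force: [-0.9, 0.7, -0.3]
width: 0.6
grasp_force: 0.0
shift [ 0.8 65.2 -0.2] turn [ 0.001  0.    -0.003] corner tcp [ -26.4 -195.2] z 26.7 F [-0.9  0.7 -0.3] t 7.8
```

View pics/c4.png

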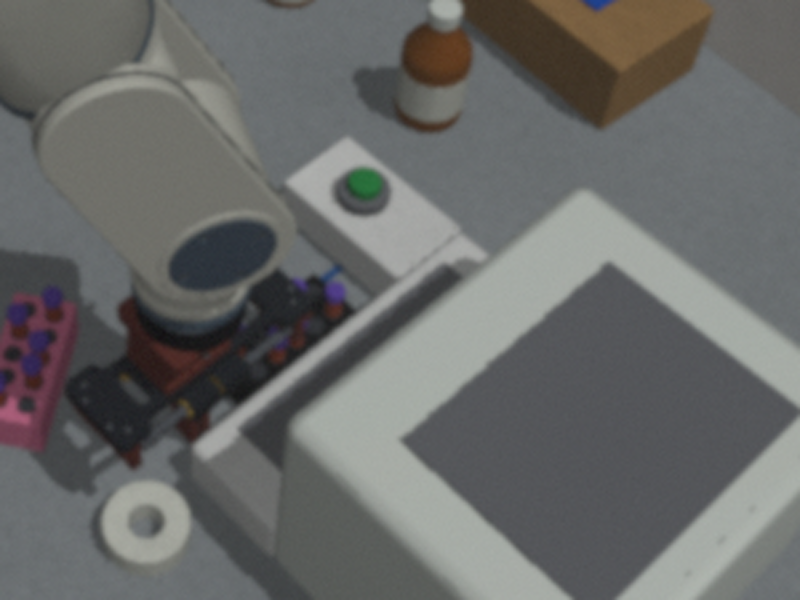

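The rack lies along the front with a gap to the pod at about (350,290), and the closed fingers are at its near end. I'll push toward the pod.

```bash
python3 -m inch '[[[0,10,0,0,0,0,0],[0,18,0,0,0,0,0],[0,23,0,0,0,0,0],[0,27,0,0,0,0,0],[0,31,0,0,0,0,0],[0,36,0,0,0,0,0],[0,42,0,0,0,0,0],[0,48,0,0,0,0,0],[0,54,0,0,0,0,0],[0,59,0,0,0,0,0],[0,63,0,0,0,0,0],[0,65,0,0,0,0,0],[0,65,0,0,0,0,0]]]'
python3 -m inch '[[[0,1,0,0,0,0,0],[0,2,0,0,0,0,0],[0,3,0,0,0,0,0],[0,3,0,0,0,0,0]]]'
python3 -m inch '[[[0,1,0,0,0,0,0],[0,2,0,0,0,0,0],[0,2,0,0,0,0,0]]]'
```

```text
t: 9.15
ee_pos: [479.5, -134.0, 26.7]
orientation: [2.136, 2.303, 0.001]
ft_force: [-1.3, 0.8, 0.4]
width: 0.0
grasp_force: 0.4
t: 9.55
ee_pos: [482.2, -133.8, 26.7]
orientation: [2.136, 2.303, 0.0]
ft_force: [-1.2, -0.2, -1.1]
width: 0.5
grasp_force: 0.4
t: 9.85
ee_pos: [484.1, -133.6, 26.7]
orientation: [2.136, 2.303, 0.0]
ft_force: [-1.4, 0.2, -0.1]
width: 0.4
grasp_force: 0.4
```

```bash
for i in 1; do python3 -m inch '[[[0,1,0,0,0,0,0],[0,2,0,0,0,0,0],[0,2,0,0,0,0,0]]]'; done
python3 -m inch '[[[0,1,0,0,0,0,0],[0,2,0,0,0,0,0],[0,2,0,0,0,0,0]]]'
python3 -m inch '[[[0,1,0,0,0,0,0],[0,1,0,0,0,0,0]]]'; python3 -c "
from h import *
plan(c2w(-27,-123.5),8)"
```

```text
t: 10.15
ee_pos: [486.0, -133.4, 26.7]
orientation: [2.136, 2.303, 0.0]
ft_force: [-2.0, -0.6, -0.2]
width: 0.4
grasp_force: 0.6
t: 10.45
ee_pos: [488.0, -133.2, 26.7]
orientation: [2.136, 2.303, 0.0]
ft_force: [-1.4, 0.7, -0.4]
width: 0.3
grasp_force: 0.6
t: 10.65
ee_pos: [488.7, -133.1, 26.7]
orientation: [-2.136, -2.303, 0.0]
ft_force: [-3.1, -0.3, 1.0]
width: 0.5
grasp_force: 1.4
shift [ 0.5 -2.5 -0.3] turn 0 corner tcp [ -26.5 -121. ] z 26.7 F [-3.1 -0.3  1. ] t 10.65
```

```bash
python3 -m inch '[[[0,1,0,0,0,0,0],[0,1,0,0,0,0,0]]]'
python3 -m inch '[[[0,1,0,0,0,0,0],[0,1,0,0,0,0,0]]]'
```

```text
t: 10.85
ee_pos: [488.7, -133.0, 26.6]
orientation: [-2.135, -2.302, 0.002]
ft_force: [-5.3, -2.0, 4.4]
width: 0.8
grasp_force: 3.3
t: 11.05
ee_pos: [488.8, -133.0, 26.6]
orientation: [-2.134, -2.301, 0.004]
ft_force: [-10.0, -3.9, 5.8]
width: 0.0
grasp_force: 5.2
```

It's against the pod (10 N). Next a light re-seat against the front.

```bash
python3 -m inch '[[[0,-6,0,0,0,0,0],[0,-12,0,0,0,0,0],[25,-12,0,0,0,0,0],[50,-12,0,0,0,0,0],[60,-5,0,0,0,0,20],[60,25,0,0,0,0,50],[60,50,0,0,0,0,50],[60,59,0,0,0,0,50],[60,60,0,0,0,0,50],[50,60,0,0,0,0,50],[43,60,0,0,0,0,50],[40,60,0,0,0,0,50],[39,60,0,0,0,0,50],[38,60,0,0,0,0,50],[38,60,0,0,0,0,50]]]'
python3 -m inch '[[[-1,0,0,0,0,0,50],[-2,0,0,0,0,0,50],[-2,0,0,0,0,0,50]]]'
python3 -c "
from h import *
plan(c2w(-63,-60),8,YAW)"
```

```text
t: 12.55
ee_pos: [547.6, -90.7, 26.7]
orientation: [-2.137, -2.303, 0.0]
ft_force: [0.2, 0.4, 0.2]
width: 44.0
grasp_force: 0.0
t: 12.85
ee_pos: [547.7, -91.8, 26.7]
orientation: [-2.135, -2.303, -0.0]
ft_force: [0.3, 5.4, 1.7]
width: 43.6
grasp_force: 2.6
shift [-0.2 -1.  -0.3] turn [-0.    -0.001 -0.001] corner tcp [-63.2 -59. ] z 26.7 F [0.3 5.4 1.7] t 12.85
```

```bash
python3 -m inch '[[[-0.5,0,0,0,0,0,50],[-1,0,0,0,0,0,50],[-1,0,0,0,0,0,50]]]'
python3 -m inch '[[[5,0,0,0,0,0,50],[25,0,0,0,0,0,50],[40,0,-5,0,0,0,50],[60,0,-40,0,0,0,20],[90,0,-80,0,0,0,0],[130,0,-110,0,0,0,0],[170,0,-110,0,0,0,0],[200,0,-110,0,0,0,0],[200,0,-110,0,0,0,0],[200,0,-110,0,0,0,0]]]'
python3 - <<'E'
from h import *
plan([643.3,-71.6],80,YAW)
im=snap('top','t2'); a=im['frame'][:,:,::-1][170:320,300:500]
cv2.imwrite('pics/c5.png',cv2.resize(a,(800,600),interpolation=cv2.INTER_CUBIC))
E
```

```text
t: 13.15
ee_pos: [547.7, -91.8, 26.7]
orientation: [-2.135, -2.303, -0.001]
ft_force: [-0.7, 11.5, 2.2]
width: 43.9
grasp_force: 5.6
t: 14.15
ee_pos: [532.8, 106.4, 136.9]
orientation: [2.134, 2.305, -0.0]
ft_force: [-0.2, -0.5, 0.5]
width: 0.4
grasp_force: 0.0
shift [-186.    96.5   38. ] turn [0. 0. 0.] corner tcp [-261.9  -58.7] z 136.9 F [-0.2 -0.5  0.5] t 14.15
```

View pics/c5.png

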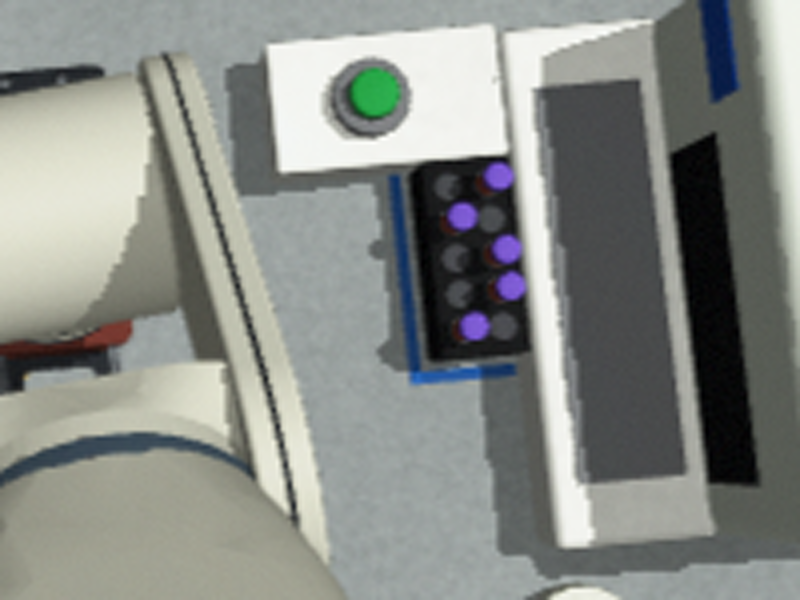

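The rack lies flush on the front, near (525,260), and on the pod, near (460,163), inside the blue outline. Now the button.

```bash
python3 -m inch '[[[-40,20,0,0,0,0,0],[-85,45,0,0,0,0,0],[-130,70,0,0,0,0,0],[-170,90,0,0,0,0,0],[-186,96.5,0,0,0,0,0],[-186,96.5,10,0,0,0,0],[-186,96.5,30,0,0,0,0],[-186,96.5,45,0,0,0,0],[-186,96.5,50,0,0,0,0],[-186,96.5,50,0,0,0,0],[-186,96.5,50,0,0,0,0]]]'
python3 - <<'E'
from h import *
plan([643.3,-71.6],60,YAW)
im=snap('side','s3'); a=im['frame'][:,:,::-1][180:330,300:500]
cv2.imwrite('pics/c6.png',cv2.resize(a,(800,600),interpolation=cv2.INTER_CUBIC))
E
```

```text
t: 15.3
ee_pos: [643.2, -71.8, 87.0]
orientation: [2.136, 2.304, 0.0]
ft_force: [-0.4, 0.2, 1.0]
width: 0.1
grasp_force: 0.0
shift [0.2 0.1 8. ] turn [ 0.    -0.    -0.001] corner tcp [-75.7  37.8] z 87.0 F [-0.4  0.2  1. ] t 15.3
```

View pics/c6.png

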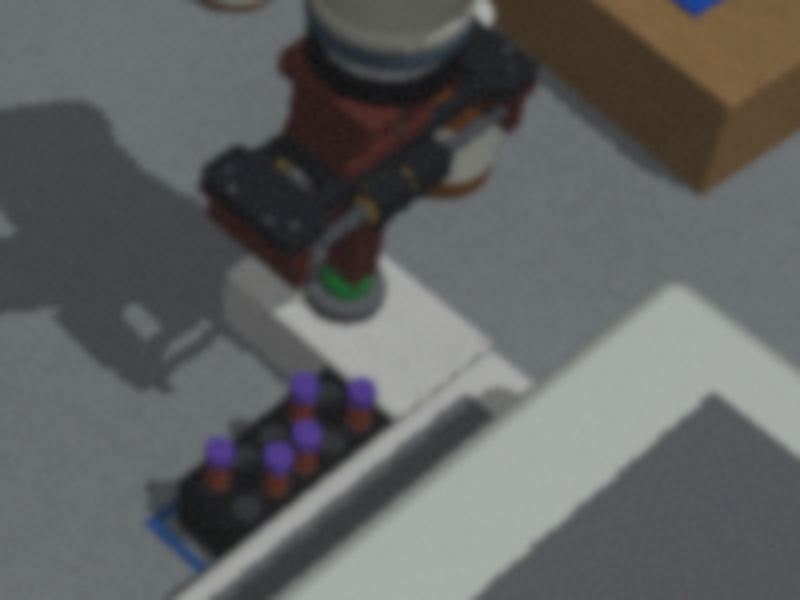

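The closed fingertips are centred just above the green button at (347,285), and the rack is still home. I'll go down in small steps, watching the force.

```bash
python3 -m inch '[[[0,0,3,0,0,0,0],[0,0,6,0,0,0,0],[0,0,6,0,0,0,0]]]'
for k in a; do python3 -m inch '[[[0,0,1,0,0,0,0],[0,0,3,0,0,0,0],[0,0,3,0,0,0,0]]]'; done
python3 -m inch '[[[0,0,1,0,0,0,0],[0,0,2,0,0,0,0],[0,0,2,0,0,0,0]]]'
```

```text
t: 15.65
ee_pos: [644.0, -72.2, 81.2]
orientation: [2.136, 2.302, 0.002]
ft_force: [1.4, 1.7, 4.3]
width: -0.1
grasp_force: 2.2
t: 15.95
ee_pos: [644.1, -72.3, 80.1]
orientation: [2.136, 2.302, 0.002]
ft_force: [-4.0, 2.1, 19.1]
width: 0.5
grasp_force: 9.7
t: 16.25
ee_pos: [644.3, -72.3, 79.8]
orientation: [2.136, 2.302, 0.003]
ft_force: [-8.4, 3.8, 32.6]
width: 0.4
grasp_force: 16.5
```

Hard stop. I'll measure the force against height on the way up, to check it was full travel and not the collar.

```bash
cat >/dev/null; for i in 1 ; do python3 -m inch '[[[0,0,-3.5,0,0,0,0],[0,0,-3.5,0,0,0,0],[0,0,-3.5,0,0,0,0]]]'; python3 -m inch '[[[0,0,-2,0,0,0,0],[0,0,-2,0,0,0,0],[0,0,-2,0,0,0,0]]]';python3 -m inch '[[[0,0,-2,0,0,0,0],[0,0,-2,0,0,0,0],[0,0,-2,0,0,0,0]]]';python3 -m inch '[[[0,0,-2,0,0,0,0],[0,0,-2,0,0,0,0],[0,0,-2,0,0,0,0]]]'; python3 -m inch '[[[0,0,-3,0,0,0,0],[0,0,-3,0,0,0,0],[0,0,-3,0,0,0,0]]]'; done | grep -E 'ee_pos|ft'
```

```text
ee_pos: [644.1, -72.3, 80.3]
ft_force: [0.2, 2.3, 10.9]
ee_pos: [643.8, -72.4, 81.4]
ft_force: [2.0, 1.3, 3.5]
ee_pos: [643.2, -72.6, 83.1]
ft_force: [1.4, 0.8, 2.9]
ee_pos: [642.8, -72.5, 85.0]
ft_force: [1.5, -0.8, 1.7]
ee_pos: [642.6, -72.3, 87.8]
ft_force: [0.4, -0.5, 0.3]
```

The spring force ran from about 0 N at 87 mm to about 4.5 N at 81 mm before the hard stop. That is the full 6 mm, and the button is released. I'll retreat and take a last look.

```bash
python3 -m inch '[[[0,0,-20,0,0,0,0],[0,0,-60,0,0,0,0],[40,-20,-80,0,0,0,0],[85,-45,-80,0,0,0,0],[130,-70,-80,0,0,0,0],[175,-95,-80,0,0,0,0],[200,-100,-80,0,0,0,0],[200,-100,-80,0,0,0,0],[200,-100,-80,0,0,0,0],[200,-100,-80,0,0,0,0],[200,-100,-80,0,0,0,0]]]'
python3 - <<'E'
from h import *
snap('top','t3'); 
a=load('top0')['frame'].astype(int);b=load('t3')['frame'].astype(int)
cv2.imwrite('pics/t3b.png',b[:,:,::-1].astype(np.uint8))
E
```

```text
t: 18.85
ee_pos: [529.0, 118.5, 168.0]
orientation: [-2.138, -2.302, 0.0]
ft_force: [-0.4, 0.1, 0.1]
width: 0.4
grasp_force: 0.0
```

View pics/t3b.png

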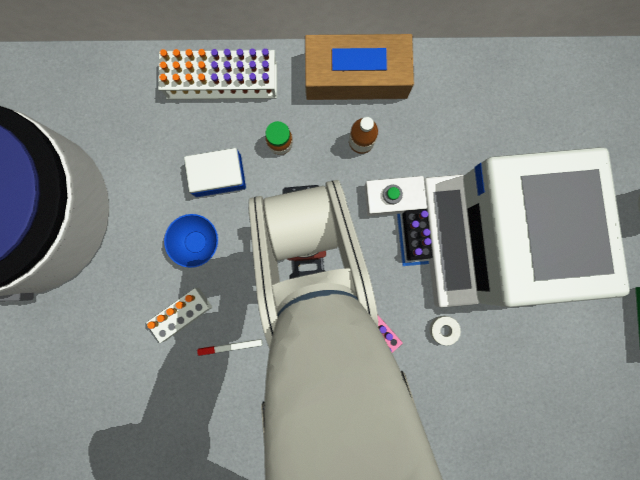

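The rack is home at (416,235), the button is up, and every bystander is where it was in the first picture. I'm handing in.

```bash
python3 -c "
from workcell import ctrl
print(ctrl.close_job())"
```

```text
the job is handed in; nothing more can be done
None
```

The black rack sits flush in the loading corner, the start button was pressed to its hard stop and released, nothing else on the bench appears to have moved, and the job is handed in at about 19 s (no verdict was returned).

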